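# Weigh down a bonded sample box while it cures

### The job

The lid of the clear sample box has just been glued and must cure under load. Lay the box flat in the pinned nest, between the pins, stand the pressure foot centrally and square on its lid (long sides along the box's long sides), then stack the three round steel weights on the foot's spigot, the widest first, then the middle one, then the narrowest on top, each seated flat on the one below. Leave the loupe, the connector and the memory stick where they are.

Things in the scene. Friction and masses are not known exactly. Their poses are not given: they have to be found in the camera images.
- nest: Fixed dark steel plate on the 6 mm grey board that bears all: 96 x 116 mm (x, y), 10 mm thick, with eight steel pins, 8 mm thick, 15 mm high above the plate, top 5 mm tapered, at x = +-39, y = +-28 and x = +-19, y = +-49 mm. They bound a pocket 70 x 90 mm (x, y), 4 mm wider than the box all round; mid-sides are open for fingers. Origin: centre of underside; the box rests 10 mm above it; z up.
- sample_box: Clear closed flat box with a dark cell sample on a pink bed inside, 62 x 82 mm (x, y), 22 mm high, about 0.08 kg. Grasp it across the 62 mm. Origin: centre of the underside; x along the short side, y along the long side, z up. The lid does not come off.
- pressure_foot: Aluminium foot: plate 50 x 70 mm (x, y), 6 mm thick, two small ribs, and in its middle a square hub 34 x 34 mm (sides along x and y), its flat top 26 mm above the underside, with a round spigot on it (13 mm diameter, 7 mm high, tapering to 6 mm). About 0.15 kg. Grasp by the hub. Origin: centre of underside; y along the long side, z up.
- weight_large: The widest of three steel stacking weights: disc 60 mm in diameter, body 22 mm high, about 0.4 kg. A spigot (13 mm diameter, 7 mm high, tapering to 6 mm) stands in the middle of its top; a round recess (22 mm diameter, 9 mm deep) in its underside drops loosely over the spigot below, so that the flat faces meet. Origin: centre of underside; z up.
- weight_medium: The middle of three steel stacking weights: disc 48 mm in diameter, body 22 mm high, about 0.25 kg. A spigot (13 mm diameter, 7 mm high, tapering to 6 mm) stands in the middle of its top; a round recess (22 mm diameter, 9 mm deep) in its underside drops loosely over the spigot below, so that the flat faces meet. Origin: centre of underside; z up.
- weight_small: The narrowest of three steel stacking weights: disc 36 mm in diameter, body 22 mm high, about 0.13 kg. A spigot (13 mm diameter, 7 mm high, tapering to 6 mm) stands in the middle of its top; a round recess (22 mm diameter, 9 mm deep) in its underside drops loosely over the spigot below, so that the flat faces meet. Origin: centre of underside; z up.
- dispenser: Furniture, fixed, always in the same place, right of the board: tall silvery box frame, 0.32 x 0.315 m (x, y), 0.48 m high; it fills x from 0.49 to 0.81 and y from -0.42 to -0.10 (world). Keep the arm and hand clear of it. Origin: centre of underside.
- loupe: Bystander: black stand loupe, 37 mm in diameter, 34 mm high, loose. Origin: centre of the underside.
- connector: Bystander: small light-grey D connector, 12 x 31 mm, 16 mm high, loose. Origin: centre of the underside.
- memory_stick: Bystander: blue memory stick lying flat, 18 x 61 mm, 9 mm high, loose. Origin: near its middle, underside.
Not all that is in view belongs to the job. What is shaped like the weight_medium but red is not meant.

How it is judged:
By the outcome, as a careful person would: the job done as asked, in the order asked, and still so for the second after the job is handed in, with the robot touching nothing.
It also fails if it takes over 138 s, if anything falls off the work surface, if the arm or the gripper's body presses on something with over 40 N, if the wrist force passes 120 N, or if a joint passes its speed limit or range.

### The arm

A 7-joint arm with a two-finger parallel gripper is mounted at the origin on a cart in front of the work surface, level with it; the furniture and walls round the work are solid. World frame = base frame: x ahead of the robot, y to its left, z up, the work surface at z = 0. Lengths are in m, angles in rad, forces in N, time in s.
With the tool pointing down it reaches from about 0.4 to 0.85 m from the base axis. Payload 10.4 kg.
Tool frame: the origin (TCP) lies at the very end of the fingers, on their centre line; the grasp point (between the pads) lies 19 mm behind it; z points along the fingers, y is the line along which they close (so a half turn about z gives the same grasp; the last joint's range is limited). The gripper opens to 87 mm and grips with 3 to 60 N. Pads are 19 mm wide; open, the fingers measure 117 mm over their backs; the gripper's body (75 mm by 190 mm) begins 51 mm behind the grasp point.
Start: joints at [-0.023, 0.332, -0.065, 1.46, 0.022, 1.35, -0.088], TCP at [0.625, 0, 0.223] pointing down, gripper open.
Joint ranges: [-2.6, 2.6], [-0.5, 2.12], [-1.47, 1.34], [0.16, 2.42], [-1.27, 4.41], [0.06, 2.06], [-2.6, 2.6]. Speed limits (rad/s): [2.22, 2.22, 2.79, 2.79, 3.14, 3.14, 3.14].

### API

Orientations are given as a unit quaternion [x, y, z, w].
In Python, from bench import * gives the robot as it stands.
- The arm moves only by the tool step_arm, never from a script. Its arguments are lists of equal length, an entry for each row: "delta_pos": the shift along the world's x, y, z in units of 25 mm (1.0 is 25 mm), a list of three; "turn": the turn about the world's z in units of 0.12 rad (1.0 is 0.12 rad). In form: {"delta_pos": [[tx, ty, tz], ...], "turn": [turn, ...]}. A call has 1 to 12 rows; each row shifts and turns the commanded pose from where the row before left it; what a row does not reach is not made up. A row lasts 1/10 s, in which the tool goes at most 50 mm and 8.59 degrees, less where a joint would pass 70% of its speed; a pose out of reach is approached as far as the arm can. A call with a number of a shift or a turn outside -1 to 1 is refused whole. A call with a gripper value outside its range is refused whole. "grip" is the closure, from 0 (fully open) to 1 (shut), set as the call begins (left out, the last holds). The fingers move at their own pace and stop on an object; "newtons" is the grip in N (left out, the last holds). Time passes only in rows, so rows that do not move let the fingers close. It gives the time, the measured TCP pose, the force, the opening and the grip force at its end, in the units of the state.
- read_state(): the state, without advancing time (a new reading comes with each control period).
- camera(name): name is "scene" or "side" or "wrist"; returns a dict with "image" (480x640x3 uint8, red, green, blue), "z_map" (480x640 float32, m along the optical axis (not along the pixel's ray), 0 where there is no reading), "mtx" (3x3 intrinsics, pixels), "view" (4x4, takes a point from world to camera coordinates). Camera axes: x right, y up, looking along -z (the intrinsics and any distortion apply to the point x, -y, -z); pixel columns grow to the right and rows downward; lengths in m; the calibration is good to about 2 mm. A picture is of the moment at which its call begins.
- close_job(): hands the job in; it is judged then, once.
The state is a dict: "time": time; "joint_positions": joint angles; "joint_vel": joint speeds; "joint_torque": joint torques, N m; "ee_pos": TCP position; "eef_rot": TCP orientation; "ft_force": force on the tool from outside, world axes, zero at the start; "torque": the same for the moment, N m; "width": finger opening in m; "grip_force": force on a finger pad.
Only numpy, scipy, OpenCV 4.12 (cv2) and the standard library are available. Lean on these libraries where they do the work, as an engineer would, in place of code of your own. Each camera call takes 0.05 s, during which the arm holds its last target. There are 200 camera calls.

## Working session

There is one attempt and no reset: what is moved stays moved. The work goes in short steps, Python scripts to look and compute and a tool call to move; the robot and the scene stay as the last step left them, time stands still between calls to the robot, and variables do not carry over. Pictures are saved under pics/ and viewed, at most 14 in all, crops included, and the job is handed in when it is done.

Besides the shell and the picture viewer there is one more tool, called by a JSON object that holds its "op" and its "data", one argument or row to a line. step_arm: Moves the arm, as the interface text tells. Shifts and turns lie within -1 to 1; 1 stands for 25 mm of shift or 0.12 rad of turn. Its arguments: {"type":"object","properties":{"delta_pos":{"type":"array"},"turn":{"type":"array"},"grip":{"type":"number"},"newtons":{"type":"number"}},"required":["delta_pos","turn"]}

```bash
ls; mkdir -p pics
cat > h.py <<'E'
from bench import *
import numpy as np, cv2
def snap(name, tag):
    c=camera(name); cv2.imwrite(f'pics/{tag}.png', c['image'][:,:,::-1]); np.savez(f'pics/{tag}.npz', **c); return c
def load(tag): return dict(np.load(f'pics/{tag}.npz'))
def cloud(c):
    z=c['z_map']; K=c['mtx']; v,u=np.mgrid[:480,:640]
    x=(u-K[0,2])/K[0,0]*z; y=(v-K[1,2])/K[1,1]*z
    P=np.stack([x,-y,-z,np.ones_like(z)],-1)@np.linalg.inv(c['view']).T
    P=P[...,:3]; P[z<=0]=np.nan; return P
def ray(c,u,v,h):
    "world point of pixel at height h"
    K=c['mtx']; T=np.linalg.inv(c['view'])
    d=T[:3,:3]@np.array([(u-K[0,2])/K[0,0],-(v-K[1,2])/K[1,1],-1]); o=T[:3,3]
    return o+d*(h-o[2])/d[2]
E
python3 - <<'E'
from h import *
a=snap('scene','scene0'); snap('wrist','wrist0'); print(a['mtx'],a['view'], read_state())
E
```

```text
pics
[[450.12603994   0.         317.07545497]
 [  0.         450.12603994 241.73111614]
 [  0.           0.           1.        ]] [[-0.46345317 -0.88576215 -0.02523037  0.30555329]
 [ 0.4240423  -0.24669083  0.87139644 -0.2484081 ]
 [-0.77807409  0.3931527   0.48993027 -0.53348912]
 [ 0.          0.          0.          1.        ]] {'time': 0.1, 'joint_positions': array([-0.02260846,  0.33278279, -0.06470163,  1.46081045,  0.02161262,
        1.34989568, -0.08849983]), 'joint_vel': array([ 0.00035995, -0.00137786,  0.0005081 , -0.00085852, -0.00021924,
       -0.00236657,  0.00217794]), 'joint_torque': array([ 3.16136166e-04, -6.24538064e+01,  2.38312193e-02, -3.90717781e+01,
       -6.15657773e-02,  3.65302863e-02,  4.60620026e-05]), 'ee_pos': array([ 6.24676718e-01, -1.94047962e-07,  2.21872057e-01]), 'eef_rot': array([ 7.07095632e-01,  7.07117675e-01, -4.46662786e-04, -4.00919219e-04]), 'ft_force': array([ 1.33873756,  0.23147733, -0.18857905]), 'torque': array([ 0.04758323, -0.00808707,  0.02120507]), 'grip_force': 0.0, 'width': 0.08700599672133826}
```

View pics/scene0.png

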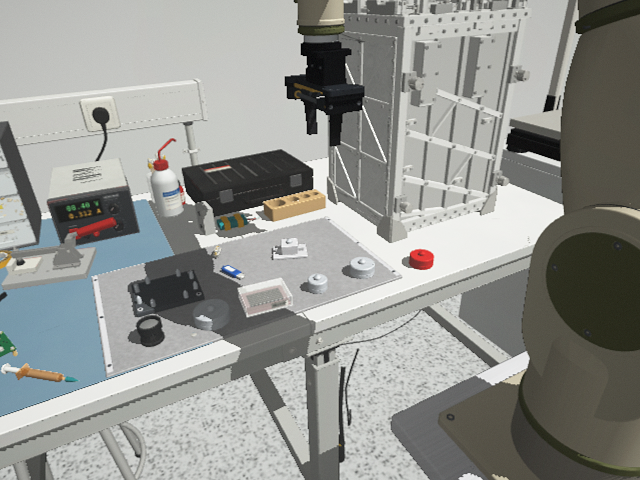

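View pics/wrist0.png

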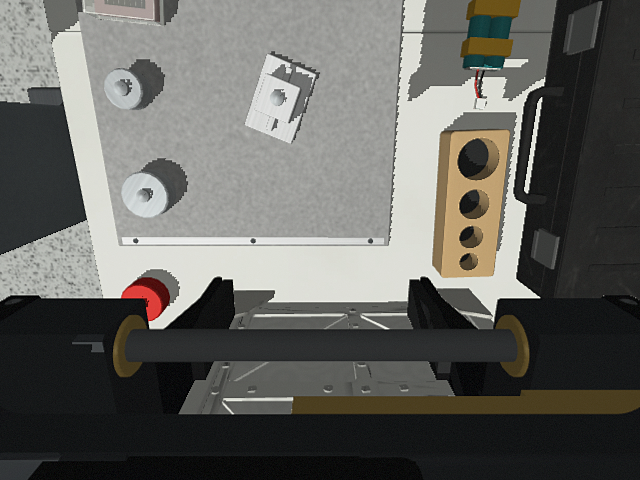

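Run:
```python
from h import *
c=load('scene0')
for n,u,v,h in [('nest',167,288,.016),('box',265,298,.028),('foot',290,248,.03),('large',210,312,.03),('small',318,278,.03),('med',362,263,.03),('red',421,254,.02),('loupe',150,324,.04),('conn',216,252,.01),('stick',232,272,.01)]:
    print(n,ray(c,u,v,h).round(3), cloud(c)[v,u].round(3))
w=load('wrist0')
for n,u,v,h in [('small',124,88,.035),('med',147,194,.035),('foot',280,97,.035)]:
    print(n,ray(w,u,v,h).round(3), cloud(w)[v,u].round(3))
print(np.linalg.inv(w['view']).round(3),w['mtx'])
```

```text
nest [0.563 0.36  0.016] [0.565 0.359 0.014]
box [0.43  0.22  0.028] [0.431 0.219 0.027]
foot [0.56  0.113 0.03 ] [0.567 0.11  0.026]
large [0.436 0.313 0.03 ] [0.439 0.313 0.028]
small [0.436 0.114 0.03 ] [0.435 0.115 0.031]
med [0.439 0.018 0.03 ] [0.439 0.018 0.03 ]
red [ 0.423 -0.11   0.02 ] [ 0.417 -0.106  0.024]
loupe [0.439 0.406 0.04 ] [0.445 0.406 0.036]
conn [0.655 0.241 0.01 ] [0.639 0.245 0.019]
stick [0.564 0.236 0.01 ] [0.56  0.237 0.013]
small [0.447 0.115 0.035] [0.446 0.115 0.034]
med [0.454 0.018 0.035] [0.453 0.018 0.033]
foot [0.588 0.107 0.035] [0.588 0.107 0.039]
[[ 1.     0.     0.001  0.625]
 [-0.     0.955  0.297  0.083]
 [-0.001 -0.297  0.955  0.384]
 [ 0.     0.     0.     1.   ]] [[358.16449626   0.         320.67955196]
 [  0.         358.16449626 236.69920495]
 [  0.           0.           1.        ]]
```

{"op": "step_arm", "data": {
  "delta_pos": [
    [-0.5, 1, 0],
    [-0.5, 1, 0],
    [-0.5, 1, 0],
    [-0.5, 1, 0],
    [-0.5, 1, 0],
    [-0.5, 1, 0],
    [-0.5, 1, 0],
    [0, 1, 0],
    [0, 0, 0],
    [0, 0, 0]
  ],
  "turn": [0, 0, 0, 0, 0, 0, 0, 0, 0, 0]
}}

```text
time: 1.1
ee_pos: [0.5373, 0.2, 0.2221]
eef_rot: [0.707, 0.707, -0.0, -0.0]
ft_force: [0.7, -0.7, -0.2]
width: 0.0869
grip_force: 0.0
```

Run:
```python
from h import *
snap('wrist','wrist1'); s=read_state(); print(s['time'],s['ee_pos'],s['eef_rot'])
```

```text
1.15 [0.53761636 0.19913152 0.22220758] [ 7.07309352e-01  7.06904020e-01 -4.18623595e-04  1.10287991e-04]
```

View pics/wrist1.png

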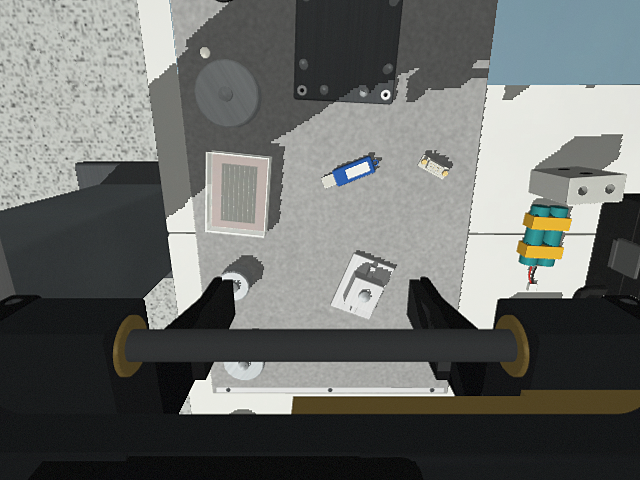

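```bash
cat >> h.py <<'E'
def rect(c,box,lo,hi):
    "minAreaRect (mm) of cloud points in world box x0,x1,y0,y1 with height lo..hi"
    P=cloud(c).reshape(-1,3); x0,x1,y0,y1=box
    m=(P[:,0]>x0)&(P[:,0]<x1)&(P[:,1]>y0)&(P[:,1]<y1)&(P[:,2]>lo)&(P[:,2]<hi)
    Q=P[m]; r=cv2.minAreaRect((Q[:,:2]*1000).astype(np.float32))
    return len(Q),[np.round(t,1) for t in r],np.median(Q,0).round(4)
E
python3 - <<'E'
from h import *
c=load('wrist1'); s=load('scene0')
B=dict(box=(.38,.49,.16,.28),foot=(.52,.66,.04,.17),large=(.39,.49,.28,.36))
for n,b in B.items():
    print(n,rect(c,b,.022,.032), rect(s,b,.022,.032))
print('footplate',rect(c,B['foot'],.009,.014))
print('nest',rect(s,(.48,.66,.27,.45),.012,.02))
for u,v in [(207,151),(271,158),(264,237),(205,233)]: print(ray(c,u,v,.028).round(4))
w=load('wrist0'); 
print('foot w0',rect(w,B['foot'],.009,.014),rect(w,B['foot'],.026,.034))
print('nest corners',[ray(c,u,v,.016).round(4) for u,v in[(295,99),(393,103)]])
E
```

```text
box (5044, [array([452.1, 215.1]), array([82.2, 62.3]), np.float64(84.2)], array([0.4524, 0.2177, 0.028 ])) (1090, [array([451.2, 225.4]), array([107.9,  64.9]), np.float64(84.4)], array([0.4454, 0.215 , 0.0269]))
foot (535, [array([584.3, 107.2]), array([34.7, 34.4]), np.float64(67.9)], array([0.5831, 0.1127, 0.0314])) (157, [array([582.3, 105. ]), array([33.4, 37.6]), np.float64(65.5)], array([0.5727, 0.1086, 0.03  ]))
large (3337, [array([449.7, 310.7]), array([59.1, 59.1]), np.float64(39.2)], array([0.4507, 0.3113, 0.028 ])) (663, [array([446.7, 309. ]), array([58.6, 58.5]), np.float64(36.4)], array([0.4421, 0.3102, 0.0269]))
footplate (1231, [array([584.3, 107.2]), array([70.2, 50.3]), np.float64(68.3)], array([0.5808, 0.1224, 0.012 ]))
nest (1848, [array([559.7, 360.7]), array([116. ,  99.9]), np.float64(87.0)], array([0.5536, 0.3627, 0.015 ]))
[0.4275 0.259  0.028 ]
[0.4894 0.2523 0.028 ]
[0.4788 0.1716 0.028 ]
[0.4176 0.1759 0.028 ]
foot w0 (2215, [array([599.7, 101.8]), array([102.3, 120.2]), np.float64(6.4)], array([0.5867, 0.1074, 0.0121])) (1283, [array([584.5, 106.9]), array([34. , 34.5]), np.float64(68.3)], array([0.5853, 0.1069, 0.032 ]))
nest corners [array([0.5131, 0.307 , 0.016 ]), array([0.6076, 0.3034, 0.016 ])]
```

Candidates: box – only the clear box, wrist1 (238,195) / scene (265,298). Foot – only wrist1 (363,285). Weights – large scene (210,315), medium (362,267) with its red look-alike (421,259, not meant), small (318,283). I'll check this in one close crop and move above the box.

Run:
```python
import cv2
i=cv2.imread('pics/scene0.png')[230:350,190:450]; cv2.imwrite('pics/crop.png',cv2.resize(i,None,fx=3,fy=3))
```

```text
(no output)
```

View pics/crop.png

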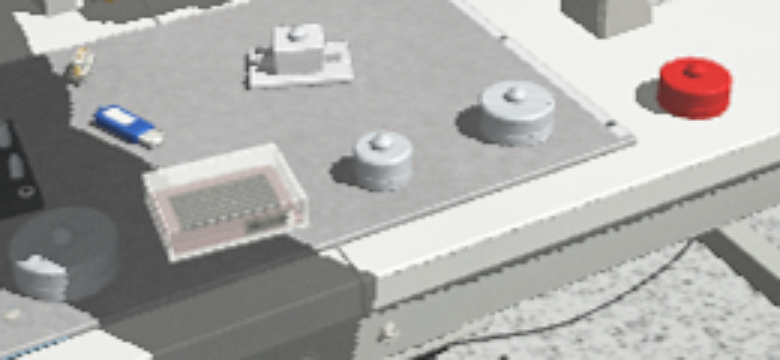

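{"op": "step_arm", "data": {
  "delta_pos": [
    [-0.8, 0.2, -0.5],
    [-0.8, 0.2, -0.5],
    [-0.9, 0.2, -1],
    [-0.9, 0, -1],
    [0, 0, -1],
    [0, 0, -1],
    [0, 0, 0],
    [0, 0, 0]
  ],
  "turn": [-0.42, -0.42, 0, 0, 0, 0, 0, 0]
}}

```text
time: 1.95
ee_pos: [0.4529, 0.2142, 0.098]
eef_rot: [0.742, 0.67, -0.0, 0.0]
ft_force: [0.9, 0.3, 0.1]
width: 0.0871
grip_force: 0.0
```

The crop shows the large weight in shadow at (65,250), the box at (225,205), the small weight at (383,160), the medium at (515,112) and the red decoy at (695,88). The choices stand.

{"op": "step_arm", "data": {
  "delta_pos": [
    [0, 0, -1],
    [0, 0, -1],
    [0, 0, -1],
    [0, 0, -0.5],
    [0, 0, 0],
    [0, 0, 0]
  ],
  "turn": [0, 0, 0, 0, 0, 0]
}}

```text
time: 2.55
ee_pos: [0.4534, 0.2154, 0.0114]
eef_rot: [0.742, 0.67, 0.001, 0.0]
ft_force: [-0.2, -0.1, -0.1]
width: 0.087
grip_force: 0.0
```

{"op": "step_arm", "data": {
  "delta_pos": [
    [0, 0, 0],
    [0, 0, 0],
    [0, 0, 0],
    [0, 0, 0],
    [0, 0, 0],
    [0, 0, 0],
    [0, 0, 0],
    [0, 0, 0]
  ],
  "turn": [0, 0, 0, 0, 0, 0, 0, 0],
  "grip": 1,
  "newtons": 20
}}

```text
time: 3.35
ee_pos: [0.4527, 0.2151, 0.0104]
eef_rot: [0.742, 0.671, 0.0, 0.0]
ft_force: [-1.9, -0.1, 6.1]
width: 0.0625
grip_force: 20.0
```

{"op": "step_arm", "data": {
  "delta_pos": [
    [0, 0, 0.5],
    [0, 0, 1],
    [0, 0, 1],
    [0, 0, 1],
    [0.5, 0, 1],
    [0.9, 0.4, 1],
    [1, 0.6, 1],
    [1, 0.6, 0],
    [0.9, 0.4, 0],
    [0, 0, 0],
    [0, 0, 0],
    [0, 0, 0]
  ],
  "turn": [0, 0, 0, 0, 0, 0.2, 0.2, 0.1, 0, 0, 0, 0]
}}

```text
time: 4.55
ee_pos: [0.5593, 0.2647, 0.1728]
eef_rot: [0.721, 0.693, -0.0, -0.0]
ft_force: [-0.6, -0.6, -0.6]
width: 0.0622
grip_force: 20.0
```

```bash
cat > nest.py <<'E'
from h import *
import sys
c=snap('wrist',sys.argv[1]); s=read_state(); print(s['time'],s['ee_pos'],s['eef_rot'],s['width'])
b=(.48,.66,.27,.45)
print('plate',rect(c,b,.012,.019),'pins',rect(c,b,.028,.034))
P=cloud(c); x0,x1,y0,y1=b
m=((P[...,2]>.027)&(P[...,2]<.035)&(P[...,0]>x0)&(P[...,0]<x1)&(P[...,1]>y0)&(P[...,1]<y1)).astype(np.uint8)
n,L,st,ce=cv2.connectedComponentsWithStats(m)
for i in range(1,n):
    if st[i,4]>5: print(ce[i].round(),st[i,4],P[L==i].mean(0).round(4))
E
python3 nest.py wrist2
```

```text
4.6 [0.55938081 0.26470005 0.17288272] [ 7.21372818e-01  6.92546931e-01 -7.53130563e-05  1.87914267e-05] 0.06241334012666815
plate (15956, [array([561.8, 363.1]), array([116.2,  96.4]), np.float64(87.1)], array([0.562 , 0.3676, 0.0161])) pins (350, [array([562.1, 363.1]), array([103.5,  83.3]), np.float64(87.4)], array([0.5757, 0.3884, 0.0297]))
[294.  37.] 73 [0.5452 0.4125 0.029 ]
[343.  38.] 73 [0.5831 0.4106 0.0291]
[269.  67.] 67 [0.5247 0.3924 0.0291]
[368.  68.] 63 [0.6019 0.3888 0.0293]
[271. 140.] 57 [0.5217 0.3374 0.029 ]
[365. 141.] 53 [0.599  0.3334 0.0293]
[295. 166.] 53 [0.5406 0.3154 0.029 ]
[340. 167.] 51 [0.5783 0.3135 0.029 ]
```

View pics/wrist2.png

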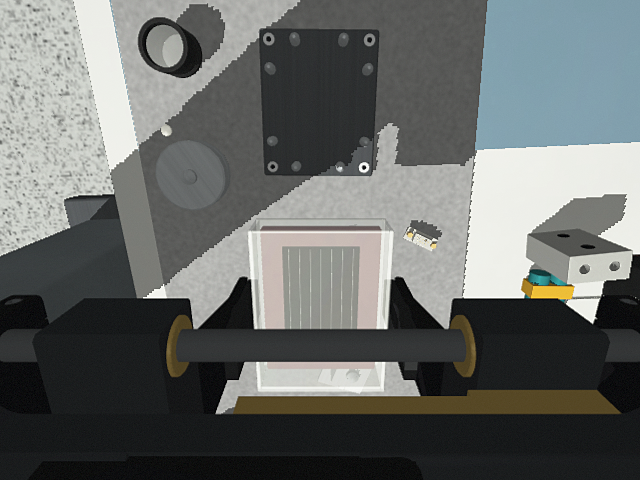

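Run:
```python
from h import *
c=load('wrist2'); print(rect(c,(.515,.605,.25,.32),.180,.196))
P=cloud(c); print(P[225:250,320].round(4)[::4])
for u,v in [(249,232),(391,231),(248,221)]: print(ray(c,u,v,.191).round(4))
```

```text
(15483, [array([560.4, 281.9]), array([48.1, 80.8]), np.float64(87.7)], array([0.5605, 0.2836, 0.1903]))
[[0.5612 0.3056 0.1826]
 [0.5612 0.3052 0.1878]
 [0.5611 0.3044 0.1908]
 [0.5611 0.3025 0.1903]
 [0.561  0.3008 0.1906]
 [0.5609 0.2989 0.1902]
 [0.5608 0.297  0.1901]]
[0.5314 0.3061 0.191 ]
[0.5909 0.3041 0.191 ]
[0.5315 0.3109 0.191 ]
```

{"op": "step_arm", "data": {
  "delta_pos": [
    [0.1, 0.9, 0],
    [0, 1, 0],
    [0, 1, 0],
    [0, 1, -0.5],
    [0, 0, -1],
    [0, 0, -1],
    [0, 0, -1],
    [0, 0, -1],
    [0, 0, -0.5],
    [0, 0, 0],
    [0, 0, 0],
    [0, 0, 0]
  ],
  "turn": [-0.06, 0, 0, 0, 0, 0, 0, 0, 0, 0, 0, 0]
}}

```text
time: 5.8
ee_pos: [0.5633, 0.3631, 0.0494]
eef_rot: [0.724, 0.69, 0.001, 0.0]
ft_force: [0.4, 0.8, -0.7]
width: 0.0624
grip_force: 20.0
```

Run:
```python
from h import *
s=read_state();print(s['ee_pos'],s['eef_rot'])
```

```text
[0.56326858 0.36309374 0.04937502] [7.23892022e-01 6.89912118e-01 1.25251913e-03 2.03082232e-04]
```

{"op": "step_arm", "data": {
  "delta_pos": [
    [-0.05, 0, -0.4],
    [0, 0, -0.4],
    [0, 0, -0.3],
    [0, 0, -0.05],
    [0, 0, 0],
    [0, 0, 0]
  ],
  "turn": [0, 0, 0, 0, 0, 0]
}}

```text
time: 6.4
ee_pos: [0.5609, 0.3625, 0.0187]
eef_rot: [0.724, 0.69, -0.0, -0.0]
ft_force: [-1.6, -0.8, 5.2]
width: 0.0618
grip_force: 20.0
```

{"op": "step_arm", "data": {
  "delta_pos": [
    [0, 0, 0],
    [0, 0, 0],
    [0, 0, 0],
    [0, 0, 0],
    [0, 0, 0],
    [0, 0, 0]
  ],
  "turn": [0, 0, 0, 0, 0, 0],
  "grip": 0
}}

```text
time: 7.0
ee_pos: [0.5613, 0.3625, 0.0188]
eef_rot: [0.724, 0.69, -0.0, 0.0]
ft_force: [-0.3, -0.6, 0.4]
width: 0.0863
grip_force: 0.0
```

{"op": "step_arm", "data": {
  "delta_pos": [
    [0, 0, 0.5],
    [0, 0, 1],
    [0, 0, 1],
    [0, -0.5, 1],
    [0, -1, 1],
    [0, -1, 1],
    [0, -1, 1],
    [0, -1, 0],
    [0, 0, 0],
    [0, 0, 0]
  ],
  "turn": [0, 0, 0, 0, 0, 0, 0, 0, 0, 0]
}}

```text
time: 8.0
ee_pos: [0.5614, 0.2499, 0.1822]
eef_rot: [0.724, 0.69, 0.001, 0.0]
ft_force: [0.6, 0.2, -0.7]
width: 0.0872
grip_force: 0.0
```

```bash
python3 nest.py wrist3
python3 - <<'E'
from h import *
c=load('wrist3'); print('lid',rect(c,(.49,.63,.3,.43),.0355,.043)); print('foot',rect(c,(.52,.66,.04,.17),.009,.014))
E
```

```text
8.05 [0.5609977  0.25081107 0.18178513] [ 7.23673886e-01  6.90141995e-01  3.18263199e-04 -1.79088965e-04] 0.0872237855113069
plate (6900, [array([561.8, 363. ]), array([114.8,  96.2]), np.float64(87.2)], array([0.565 , 0.3675, 0.0162])) pins (350, [array([561.9, 363.3]), array([102.9,  83.5]), np.float64(87.0)], array([0.5758, 0.388 , 0.0295]))
[289.  19.] 75 [0.5453 0.4124 0.029 ]
[338.  19.] 72 [0.5831 0.4106 0.029 ]
[264.  49.] 64 [0.5244 0.3927 0.029 ]
[362.  49.] 66 [0.6019 0.3887 0.0291]
[268. 123.] 56 [0.5217 0.337  0.029 ]
[360. 123.] 52 [0.5992 0.3333 0.0292]
[292. 148.] 54 [0.5408 0.3152 0.029 ]
[336. 148.] 53 [0.5783 0.3136 0.0292]
lid (8709, [array([561.2, 362.3]), array([81.9, 62.2]), np.float64(87.2)], array([0.5613, 0.3647, 0.0382]))
foot (723, [array([584.4, 107.2]), array([71.2, 49.6]), np.float64(68.9)], array([0.5846, 0.1324, 0.0119]))
```

Run:
```python
from h import *
P=cloud(load('wrist0')).reshape(-1,3); a=np.radians(-21.7); d=P[:,:2]-[.5843,.1071]
x=(d[:,0]*np.cos(a)+d[:,1]*np.sin(a))*1e3; y=(-d[:,0]*np.sin(a)+d[:,1]*np.cos(a))*1e3
for yy in range(40,-41,-5):
    print(yy,[int(round(1e3*P[(abs(x-xx)<2.5)&(abs(y-yy)<2.5),2].max(initial=-1)))if True else 0 for xx in range(-30,31,5)])
```

```text
40 [8, 7, 7, 8, 8, 9, 7, 7, 8, 8, 8, 8, 8]
35 [8, 13, 13, 13, 13, 13, 13, 14, 14, 13, 13, 13, 8]
30 [8, 14, 14, 14, 14, 14, 20, 21, 14, 14, 13, 14, 7]
25 [7, 13, 14, 14, 14, 14, 21, 21, 13, 14, 14, 13, 8]
20 [9, 13, 13, 15, 13, 14, 21, 21, 14, 15, 13, 13, 8]
15 [8, 13, 14, 33, 34, 34, 33, 33, 33, 33, 28, 13, 8]
10 [8, 13, 14, 33, 33, 34, 34, 34, 35, 33, 14, 13, 8]
5 [8, 13, 13, 33, 33, 39, 40, 37, 34, 34, 13, 13, 7]
0 [7, 13, 13, 33, 34, 40, 41, 41, 34, 34, 14, 13, 7]
-5 [8, 13, 14, 34, 34, 38, 39, 40, 34, 34, 14, 13, 8]
-10 [8, 13, 13, 34, 34, 33, 34, 34, 33, 34, 32, 13, 8]
-15 [7, 13, 14, 33, 33, 34, 34, 34, 34, 35, 13, 14, 8]
-20 [7, 13, 14, 14, 14, 19, 21, 20, 14, 14, 14, 13, 8]
-25 [8, 13, 13, 13, 14, 19, 21, 20, 13, 14, 14, 14, 7]
-30 [7, 14, 14, 14, 13, 18, 20, 20, 13, 13, 13, 13, 8]
-35 [7, 13, 14, 14, 13, 14, 13, 13, 13, 14, 13, 12, 8]
-40 [8, 8, 8, 7, 7, 8, 7, 7, 7, 8, 7, 7, 7]
```

{"op": "step_arm", "data": {
  "delta_pos": [
    [0.15, -0.9, 0],
    [0.15, -1, 0],
    [0.15, -1, -0.5],
    [0.15, -1, -0.8],
    [0.15, -1, -1],
    [0.17, -0.84, -1],
    [0, 0, -1],
    [0, 0, -0.4],
    [0, 0, 0],
    [0, 0, 0]
  ],
  "turn": [-0.5, -0.5, -0.5, -0.5, -0.5, -0.26, 0, 0, 0, 0]
}}

```text
time: 9.05
ee_pos: [0.5846, 0.1068, 0.0645]
eef_rot: [0.828, 0.561, 0.0, 0.0]
ft_force: [0.3, 0.4, 0.1]
width: 0.0867
grip_force: 0.0
```

{"op": "step_arm", "data": {
  "delta_pos": [
    [0, 0, -1],
    [0, 0, -0.7],
    [0, 0, -0.25],
    [0, 0, 0],
    [0, 0, 0]
  ],
  "turn": [0, 0, 0, 0, 0]
}}

```text
time: 9.55
ee_pos: [0.5852, 0.1069, 0.0165]
eef_rot: [0.828, 0.561, 0.001, 0.0]
ft_force: [-0.4, -0.1, -0.2]
width: 0.087
grip_force: 0.0
```

{"op": "step_arm", "data": {
  "delta_pos": [
    [0, 0, 0],
    [0, 0, 0],
    [0, 0, 0],
    [0, 0, 0],
    [0, 0, 0],
    [0, 0, 0],
    [0, 0, 0],
    [0, 0, 0],
    [0, 0, 0],
    [0, 0, 0]
  ],
  "turn": [0, 0, 0, 0, 0, 0, 0, 0, 0, 0],
  "grip": 1,
  "newtons": 25
}}

```text
time: 10.55
ee_pos: [0.5842, 0.1065, 0.015]
eef_rot: [0.828, 0.561, 0.0, 0.0]
ft_force: [0.0, 0.5, -0.2]
width: 0.034
grip_force: 25.0
```

{"op": "step_arm", "data": {
  "delta_pos": [
    [0, 0, 0.6],
    [0, 0, 1],
    [0, 0, 1],
    [0, 0.6, 1],
    [-0.1, 1, 0.4],
    [-0.15, 1, 0],
    [-0.15, 1, 0],
    [-0.15, 1, 0],
    [-0.15, 1, 0],
    [-0.22, 1, 0],
    [0, 1, 0],
    [0, 1, 0]
  ],
  "turn": [0, 0, 0, 0, 0.3, 0.4, 0.5, 0.5, 0.5, 0.5, 0.06, 0]
}}

```text
time: 11.75
ee_pos: [0.5605, 0.3237, 0.1146]
eef_rot: [0.723, 0.691, -0.0, -0.0]
ft_force: [-0.1, 0.7, -0.8]
width: 0.0335
grip_force: 25.0
```

{"op": "step_arm", "data": {
  "delta_pos": [
    [0, 1, 0],
    [0, 0.62, 0],
    [0, 0, 0],
    [0, 0, -0.5],
    [0, 0, -0.7],
    [0, 0, -0.3],
    [0, 0, 0],
    [0, 0, 0],
    [0, 0, 0]
  ],
  "turn": [0, 0, 0, 0, 0, 0, 0, 0, 0]
}}

```text
time: 12.65
ee_pos: [0.5618, 0.362, 0.0785]
eef_rot: [0.724, 0.69, 0.001, 0.0]
ft_force: [-0.7, 0.8, -1.9]
width: 0.0339
grip_force: 25.0
```

Run:
```python
from h import *
c=snap('wrist','wrist4'); s=read_state(); print(s['time'],s['ee_pos'],s['eef_rot'],s['width'])
print('footplate',rect(c,(.5,.63,.31,.42),s['ee_pos'][2]-.006,s['ee_pos'][2]-.001)); print('lid',rect(c,(.5,.63,.31,.42),.035,.041))
```

```text
12.7 [0.56177982 0.36212902 0.07849051] [7.23928935e-01 6.89874155e-01 7.19014896e-04 1.75341867e-04] 0.03352218922079026
footplate (3875, [array([563.2, 384.7]), array([26.2, 50. ]), np.float64(87.6)], array([0.5641, 0.3879, 0.0754]))
lid (2874, [array([562.1, 380.1]), array([46.5, 62.5]), np.float64(87.5)], array([0.5615, 0.3957, 0.0381]))
```

View pics/wrist4.png

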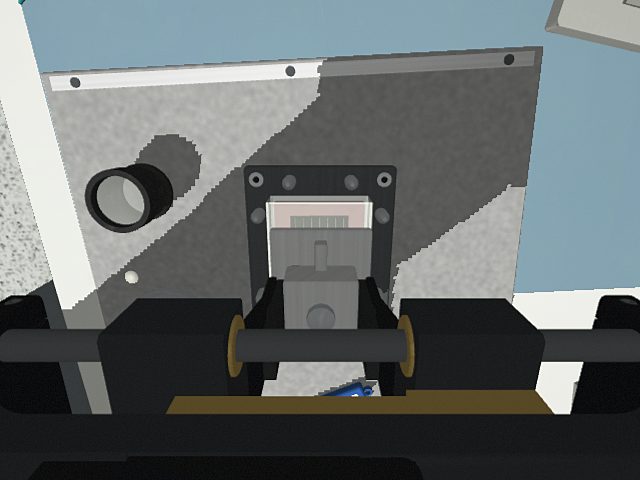

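{"op": "step_arm", "data": {
  "delta_pos": [
    [-0.03, 0, -0.5],
    [0, 0, -0.4],
    [0, 0, -0.2],
    [0, 0, -0.1],
    [0, 0, -0.05],
    [0, 0, 0],
    [0, 0, 0]
  ],
  "turn": [0, 0, 0, 0, 0, 0, 0]
}}

```text
time: 13.4
ee_pos: [0.5604, 0.362, 0.0473]
eef_rot: [0.724, 0.69, -0.0, 0.0]
ft_force: [-4.4, -2.8, 9.1]
width: 0.0341
grip_force: 25.0
```

{"op": "step_arm", "data": {
  "delta_pos": [
    [0, 0, 0],
    [0, 0, 0],
    [0, 0, 0],
    [0, 0, 0],
    [0, 0, 0],
    [0, 0, 0],
    [0, 0, 0],
    [0, 0, 0]
  ],
  "turn": [0, 0, 0, 0, 0, 0, 0, 0],
  "grip": 0
}}

```text
time: 14.2
ee_pos: [0.5605, 0.3621, 0.0463]
eef_rot: [0.724, 0.69, 0.0, 0.0]
ft_force: [-0.2, -0.8, 0.2]
width: 0.0849
grip_force: 0.0
```

{"op": "step_arm", "data": {
  "delta_pos": [
    [0, 0, 0.5],
    [0, 0, 1],
    [0, 0, 1],
    [0, -0.5, 1],
    [0, -1, 1],
    [0, -1, 1],
    [0, -1, 0],
    [0, -1, 0],
    [0, 0, 0],
    [0, 0, 0]
  ],
  "turn": [0, 0, 0, 0, 0, 0, 0, 0, 0, 0]
}}

```text
time: 15.2
ee_pos: [0.5607, 0.2494, 0.1848]
eef_rot: [0.724, 0.69, 0.001, 0.0]
ft_force: [-0.0, -0.0, -0.4]
width: 0.087
grip_force: 0.0
```

```bash
cat > look.py <<'E'
from h import *
import sys
c=snap('wrist',sys.argv[1]); s=read_state(); print(s['time'],s['ee_pos'],s['eef_rot'],s['width'])
b=(.51,.61,.3,.42)
for n,lo,hi in [('box+foot',.035,.05),('footplate',.0415,.047),('hub',.06,.067),('large',.083,.089),('med',.105,.111)]:
    try: print(n,rect(c,b,lo,hi))
    except Exception as e: print(n,'none')
print('L on board',rect(c,(.39,.49,.28,.36),.022,.032))
E
python3 look.py wrist5
```

```text
15.25 [0.5603822  0.25043609 0.18456808] [ 7.23642509e-01  6.90174768e-01  5.44323325e-04 -1.07391060e-04] 0.08690201328329264
box+foot (5978, [array([561.3, 362.5]), array([81.9, 62. ]), np.float64(87.3)], array([0.5635, 0.3641, 0.0435]))
footplate (3542, [array([560.8, 362.4]), array([70.2, 50.1]), np.float64(87.2)], array([0.5626, 0.3631, 0.0443]))
hub (2038, [array([560.7, 362.2]), array([33.4, 33.9]), np.float64(87.2)], array([0.5609, 0.3624, 0.0643]))
large (0, [array([0., 0.]), array([0., 0.]), np.float64(0.0)], array([nan, nan, nan]))
med (0, [array([0., 0.]), array([0., 0.]), np.float64(0.0)], array([nan, nan, nan]))
L on board (3603, [array([449.8, 311. ]), array([59.2, 59.5]), np.float64(36.5)], array([0.4513, 0.3121, 0.0279]))
  return _methods._mean(a, axis=axis, dtype=dtype,
  ret = um.true_divide(
```

{"op": "step_arm", "data": {
  "delta_pos": [
    [-0.8, 0.4, 0],
    [-0.8, 0.4, 0],
    [-0.8, 0.4, -1],
    [-0.8, 0.4, -1],
    [-0.8, 0.44, -1],
    [-0.43, 0.4, -1],
    [0, 0, -1],
    [0, 0, 0],
    [0, 0, 0]
  ],
  "turn": [0, 0, 0, 0, 0, 0, 0, 0, 0]
}}

```text
time: 16.15
ee_pos: [0.4497, 0.3113, 0.0594]
eef_rot: [0.724, 0.69, -0.0, -0.0]
ft_force: [0.0, -0.2, 0.3]
width: 0.0873
grip_force: 0.0
```

{"op": "step_arm", "data": {
  "delta_pos": [
    [0, 0, -1],
    [0, 0, -0.7],
    [0, 0, -0.25],
    [0, 0, 0],
    [0, 0, 0]
  ],
  "turn": [0, 0, 0, 0, 0]
}}

```text
time: 16.65
ee_pos: [0.4506, 0.3111, 0.0115]
eef_rot: [0.724, 0.69, 0.001, 0.0]
ft_force: [0.0, -1.3, -0.2]
width: 0.0872
grip_force: 0.0
```

{"op": "step_arm", "data": {
  "delta_pos": [
    [0, 0, 0],
    [0, 0, 0],
    [0, 0, 0],
    [0, 0, 0],
    [0, 0, 0],
    [0, 0, 0],
    [0, 0, 0],
    [0, 0, 0]
  ],
  "turn": [0, 0, 0, 0, 0, 0, 0, 0],
  "grip": 1,
  "newtons": 40
}}

```text
time: 17.45
ee_pos: [0.4498, 0.3106, 0.0102]
eef_rot: [0.724, 0.69, 0.0, 0.0]
ft_force: [-0.3, 0.3, 2.2]
width: 0.0585
grip_force: 40.0
```

{"op": "step_arm", "data": {
  "delta_pos": [
    [0, 0, 0.5],
    [0, 0, 1],
    [0, 0, 1],
    [0, 0, 1],
    [0.2, 0, 1],
    [0.7, 0.4, 0],
    [0.8, 0.4, 0],
    [0.8, 0.4, 0],
    [0.8, 0.4, 0],
    [0.8, 0.4, 0],
    [0.34, 0.07, 0],
    [0, 0, 0]
  ],
  "turn": [0, 0, 0, 0, 0, 0, 0, 0, 0, 0, 0, 0]
}}

```text
time: 18.65
ee_pos: [0.5612, 0.3618, 0.1222]
eef_rot: [0.724, 0.69, -0.0, -0.0]
ft_force: [-0.2, -0.1, -3.5]
width: 0.0583
grip_force: 40.0
```

{"op": "step_arm", "data": {
  "delta_pos": [
    [0, 0, 0],
    [0, 0, 0],
    [0, 0, 0]
  ],
  "turn": [0, 0, 0]
}}

```text
time: 18.95
ee_pos: [0.5602, 0.3621, 0.1229]
eef_rot: [0.724, 0.69, 0.0, 0.0]
ft_force: [0.6, -0.1, -3.0]
width: 0.0582
grip_force: 40.0
```

Run:
```python
from h import *
c=snap('wrist','wrist6'); s=read_state(); z=s['ee_pos'][2]; print(s['time'],s['ee_pos'],s['width'],s['ft_force'])
print('held',rect(c,(.5,.63,.3,.43),z+.012,z+.022))
```

```text
19.0 [0.56032572 0.36217011 0.12287028] 0.05879710669433909 [ 0.73845648 -0.32002264 -3.96176776]
held (8914, [array([564.9, 365. ]), array([67.3, 59.5]), np.float64(28.3)], array([0.5611, 0.3725, 0.1405]))
```

View pics/wrist6.png

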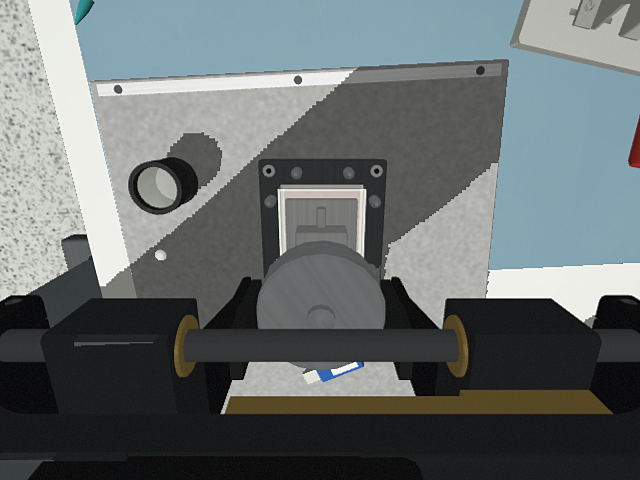

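```bash
cat > held.py <<'E'
from h import *
import sys
c=load(sys.argv[1]); R=float(sys.argv[2]); zt=float(sys.argv[3]); cx,cy=float(sys.argv[4]),float(sys.argv[5])
# circle through front rim of the top face at zt
P=cloud(c); m=(abs(P[...,2]-zt)<.003)&(abs(P[...,0]-cx)<R+.01)&(abs(P[...,1]-cy)<R+.01)
Q=P[m]; print('z',np.median(Q[:,2]).round(4)); E=[]
for a in np.radians(np.arange(30,151,5)):
    d=np.array([np.cos(a),np.sin(a)]); q=Q[:,:2]-[cx,cy]; s=q@d; t=abs(q@[-d[1],d[0]])<.002
    if t.any(): E.append([cx,cy]+d*s[t].max())
E=np.array(E)
from scipy.optimize import least_squares
r=least_squares(lambda p:np.hypot(*(E-p).T)-R,[cx,cy],loss='soft_l1',f_scale=.0005); print('centre',r.x.round(4),'res mm',(r.fun*1e3).round(1))
# tilt of top face
q=Q[abs(Q[:,2]-np.median(Q[:,2]))<.0015]; A=np.c_[q[:,:2]-[cx,cy],np.ones(len(q))]; print('slope',np.linalg.lstsq(A,q[:,2],rcond=None)[0].round(4))
E
python3 held.py wrist6 .0297 .1405 .5603 .3622
python3 -c "
from h import *
print(ray(load('wrist6'),320,308,.1475))"
```

```text
z 0.1406
centre [0.5605 0.3625] res mm [-0.  -0.1 -0.3  0.1  0.2 -0.2 -0.1  0.1 -0.  -0.1  0.1  0.1 -0.   0.
  0.1  0.2  0.1  0.   0.  -0.  -0.1 -0.   0.  -0.2 -0.1]
slope [ 0.0009 -0.0029  0.1406]
[0.5607207  0.37014792 0.1475    ]
```

{"op": "step_arm", "data": {
  "delta_pos": [
    [0, 0, -0.5],
    [0, 0, -0.5],
    [0, 0, -0.4],
    [0, 0, -0.4],
    [0, 0, -0.2],
    [0, 0, -0.15],
    [0, 0, -0.05],
    [0, 0, 0],
    [0, 0, 0]
  ],
  "turn": [0, 0, 0, 0, 0, 0, 0, 0, 0]
}}

```text
time: 19.9
ee_pos: [0.561, 0.3624, 0.068]
eef_rot: [0.724, 0.69, 0.0, 0.0]
ft_force: [-0.5, 0.2, -3.8]
width: 0.0589
grip_force: 40.0
```

{"op": "step_arm", "data": {
  "delta_pos": [
    [0, 0, -0.04],
    [0, 0, 0],
    [0, 0, -0.03],
    [0, 0, 0]
  ],
  "turn": [0, 0, 0, 0]
}}

```text
time: 20.3
ee_pos: [0.5611, 0.3625, 0.0675]
eef_rot: [0.724, 0.69, 0.001, 0.0]
ft_force: [-4.5, -2.7, 10.2]
width: 0.0586
grip_force: 40.0
```

Seated; release and back off.

{"op": "step_arm", "data": {
  "delta_pos": [
    [0, 0, 0],
    [0, 0, 0],
    [0, 0, 0],
    [0, 0, 0],
    [0, 0, 0],
    [0, 0, 0],
    [0, 0, 0]
  ],
  "turn": [0, 0, 0, 0, 0, 0, 0],
  "grip": 0
}}

```text
time: 21.0
ee_pos: [0.5608, 0.3623, 0.0658]
eef_rot: [0.724, 0.69, 0.0, 0.0]
ft_force: [-0.5, -0.1, -0.6]
width: 0.0867
grip_force: 0.0
```

{"op": "step_arm", "data": {
  "delta_pos": [
    [0, 0, 0.5],
    [0, 0, 1],
    [0, 0, 1],
    [0, -0.5, 1],
    [0, -1, 1],
    [0, -1, 0.5],
    [0, -1, 0],
    [0, -1, 0],
    [0, 0, 0],
    [0, 0, 0]
  ],
  "turn": [0, 0, 0, 0, 0, 0, 0, 0, 0, 0]
}}

```text
time: 22.0
ee_pos: [0.561, 0.2497, 0.1918]
eef_rot: [0.724, 0.69, 0.001, 0.0]
ft_force: [0.2, 0.7, -0.1]
width: 0.0871
grip_force: 0.0
```

```bash
python3 -W ignore look.py wrist7; python3 held.py wrist7 .0297 .086 .5607 .3623
python3 - <<'E'
from h import *
c=load('wrist0'); print('med',rect(c,(.40,.50,-.03,.07),.022,.031)); print('small',rect(c,(.41,.48,.08,.15),.022,.031));
E
```

```text
22.05 [0.5606844  0.25065108 0.19159879] [ 7.23674096e-01  6.90141629e-01  5.72712497e-04 -8.32809514e-05] 0.08693581318027219
box+foot (2204, [array([561.3, 362.4]), array([81.6, 62.1]), np.float64(87.2)], array([0.563 , 0.3338, 0.0387]))
footplate (778, [array([560.9, 362.2]), array([69.5, 50.1]), np.float64(87.0)], array([0.5609, 0.3324, 0.0442]))
hub (0, [array([0., 0.]), array([0., 0.]), np.float64(0.0)], array([nan, nan, nan]))
large (5928, [array([561.4, 362.5]), array([59., 59.]), np.float64(41.7)], array([0.5615, 0.3635, 0.0855]))
med (0, [array([0., 0.]), array([0., 0.]), np.float64(0.0)], array([nan, nan, nan]))
L on board (0, [array([0., 0.]), array([0., 0.]), np.float64(0.0)], array([nan, nan, nan]))
z 0.0855
centre [0.5614 0.3625] res mm [ 0.1  0.1 -0.2 -0.   0.  -0.3  0.2  0.2  0.  -0.   0.1 -0.  -0.2 -0.4
  0.1  0.1 -0.   0.4  0.5 -0.  -0.3 -0.   0.  -0.1 -0.1]
slope [-0.0021 -0.0011  0.0855]
med (1676, [array([447.6,  16.1]), array([47.3, 47.3]), np.float64(53.2)], array([0.4499, 0.0179, 0.0278]))
small (1152, [array([442.4, 115.6]), array([35.3, 35.7]), np.float64(60.4)], array([0.4452, 0.1157, 0.0278]))
```

{"op": "step_arm", "data": {
  "delta_pos": [
    [-0.4, -0.8, 0],
    [-0.5, -1, 0],
    [-0.5, -1, 0],
    [-0.5, -1, 0],
    [-0.5, -1, 0],
    [-0.5, -1, 0],
    [-0.5, -1, -0.5],
    [-0.5, -1, -1],
    [-0.5, -1, -1],
    [-0.12, -0.58, -1],
    [0, 0, -1],
    [0, 0, 0]
  ],
  "turn": [0, 0, 0, 0, 0, 0, 0, 0, 0, 0, 0, 0]
}}

```text
time: 23.25
ee_pos: [0.4459, 0.0159, 0.0761]
eef_rot: [0.723, 0.69, -0.002, -0.002]
ft_force: [-0.1, 0.3, 0.5]
width: 0.0868
grip_force: 0.0
```

Run:
```python
from h import *
s=read_state();print(s['ee_pos'],s['eef_rot'],s['joint_positions'].round(2))
```

```text
[0.44594137 0.01586179 0.07607473] [ 0.72345868  0.69036389 -0.00171518 -0.00151593] [-0.04  0.1  -0.1   2.07  0.01  0.98 -0.19]
```

{"op": "step_arm", "data": {
  "delta_pos": [
    [0.05, 0, -1],
    [0, 0, -1],
    [0, 0, -0.5],
    [0, 0, 0],
    [0, 0, 0]
  ],
  "turn": [0, 0, 0, 0, 0]
}}

```text
time: 23.75
ee_pos: [0.4498, 0.0158, 0.0169]
eef_rot: [0.724, 0.69, 0.0, 0.0]
ft_force: [-0.2, 0.5, 1.1]
width: 0.0868
grip_force: 0.0
```

{"op": "step_arm", "data": {
  "delta_pos": [
    [0, 0, 0],
    [0, 0, 0],
    [0, 0, 0],
    [0, 0, 0],
    [0, 0, 0],
    [0, 0, 0],
    [0, 0, 0],
    [0, 0, 0],
    [0, 0, 0]
  ],
  "turn": [0, 0, 0, 0, 0, 0, 0, 0, 0],
  "grip": 1,
  "newtons": 35
}}

```text
time: 24.65
ee_pos: [0.4488, 0.0152, 0.0158]
eef_rot: [0.724, 0.69, -0.0, -0.0]
ft_force: [-2.1, -0.0, 2.3]
width: 0.0465
grip_force: 35.0
```

{"op": "step_arm", "data": {
  "delta_pos": [
    [0, 0, 0.5],
    [0, 0, 1],
    [0, 0, 1],
    [0, 0, 1],
    [0, 0.5, 1],
    [0.3, 1, 1],
    [0.4, 1, 0.1],
    [0.4, 1, 0],
    [0.4, 1, 0],
    [0.4, 1, 0],
    [0.4, 1, 0],
    [0.4, 1, 0]
  ],
  "turn": [0, 0, 0, 0, 0, 0, 0, 0, 0, 0, 0, 0]
}}

```text
time: 25.85
ee_pos: [0.5168, 0.2037, 0.1565]
eef_rot: [0.724, 0.69, 0.0, 0.0]
ft_force: [0.4, 0.4, -3.3]
width: 0.047
grip_force: 35.0
```

{"op": "step_arm", "data": {
  "delta_pos": [
    [0.4, 1, 0],
    [0.4, 1, 0],
    [0.4, 1, 0],
    [0.4, 1, 0],
    [0.2, 1, 0],
    [0, 0.9, 0],
    [0, 0.5, 0],
    [0, 0, 0],
    [0, 0, 0],
    [0, 0, 0],
    [0, 0, 0]
  ],
  "turn": [0, 0, 0, 0, 0, 0, 0, 0, 0, 0, 0]
}}

```text
time: 26.95
ee_pos: [0.562, 0.3614, 0.156]
eef_rot: [0.724, 0.689, -0.0, 0.0]
ft_force: [-0.7, 0.5, -2.9]
width: 0.0469
grip_force: 35.0
```

```bash
cat > hw.py <<'E'
from h import *
import sys
c=snap('wrist',sys.argv[1]); s=read_state(); print(s['time'],s['ee_pos'],s['width'],s['ft_force'])
E
python3 hw.py wrist8; python3 held.py wrist8 .0237 .164 .5614 .3625
```

```text
27.0 [0.56193999 0.36166803 0.15608707] 0.046860583874034835 [ 0.35563957 -0.67749991 -2.28009745]
z 0.1652
centre [0.5623 0.3624] res mm [-0.  -0.3 -0.1  0.   0.  -0.1  0.1  0.2  0.3 -0.1 -0.2  0.3  0.3 -0.1
 -0.   0.  -0.  -0.2 -0.2 -0.1 -0.   0.  -0.2 -0.2  2.2]
slope [ 0.0003 -0.0192  0.1657]
```

```bash
python3 held.py wrist8 .0237 .1675 .5619 .362;python3 held.py wrist8 .0237 .1655 .5619 .362
python3 - <<'E'
from h import *
P=cloud(load('wrist8')); m=(abs(P[...,0]-.562)<.004)
for y in np.arange(.345,.392,.003):
    q=P[m&(abs(P[...,1]-y)<.0015)]; q=q[q[:,2]>.1]; print(y.round(3),len(q),np.median(q[:,2]).round(4) if len(q) else '')
E
```

```text
z 0.1681
centre [0.5623 0.3624] res mm [ 0.  -0.  -0.1  0.1  0.1 -0.3 -0.2  0.2  0.2 -0.  -0.1  0.2  0.3  0.1
 -0.1 -0.  -0.  -0.3 -0.2  0.1  0.1 -0.1 -0.3 -0.3  6.3]
slope [ 1.000e-04 -5.300e-03  1.681e-01]
z 0.1678
centre [0.5623 0.3625] res mm [ 0.  -0.  -0.1  0.   0.1 -0.1 -0.2  0.2  0.2 -0.1 -0.1  0.2  0.3  0.1
 -0.1 -0.  -0.1 -0.2 -0.3  0.1  0.1 -0.  -0.2 -0.2  6.3]
slope [-0.0002 -0.0064  0.1678]
0.345 0 
0.348 0 
0.351 29 0.168
0.354 29 0.1683
0.357 44 0.1731
0.36 81 0.1749
0.363 117 0.1749
0.366 161 0.1736
0.369 157 0.1687
0.372 100 0.1682
0.375 105 0.1682
0.378 99 0.1682
0.381 112 0.1682
0.384 260 0.1677
0.387 3107 0.2644
0.39 775 0.2657
```

{"op": "step_arm", "data": {
  "delta_pos": [
    [-0.03, 0, -0.5],
    [0, 0, -0.5],
    [0, 0, -0.5],
    [0, 0, -0.4],
    [0, 0, -0.25],
    [0, 0, -0.2],
    [0, 0, -0.07],
    [0, 0, 0],
    [0, 0, 0],
    [0, 0, 0]
  ],
  "turn": [0, 0, 0, 0, 0, 0, 0, 0, 0, 0]
}}

```text
time: 28.0
ee_pos: [0.561, 0.3629, 0.0956]
eef_rot: [0.724, 0.69, 0.0, 0.0]
ft_force: [-0.3, 0.8, -3.0]
width: 0.047
grip_force: 35.0
```

{"op": "step_arm", "data": {
  "delta_pos": [
    [0, 0, -0.03],
    [0, 0, 0],
    [0, 0, -0.02],
    [0, 0, 0]
  ],
  "turn": [0, 0, 0, 0]
}}

```text
time: 28.4
ee_pos: [0.561, 0.3631, 0.0951]
eef_rot: [0.724, 0.69, 0.001, 0.0]
ft_force: [-2.1, -1.7, 6.4]
width: 0.0467
grip_force: 35.0
```

{"op": "step_arm", "data": {
  "delta_pos": [
    [0, 0, 0],
    [0, 0, 0],
    [0, 0, 0],
    [0, 0, 0],
    [0, 0, 0],
    [0, 0, 0],
    [0, 0, 0],
    [0, 0, 0]
  ],
  "turn": [0, 0, 0, 0, 0, 0, 0, 0],
  "grip": 0
}}

```text
time: 29.2
ee_pos: [0.5608, 0.3628, 0.0941]
eef_rot: [0.724, 0.69, 0.0, 0.0]
ft_force: [-0.4, -0.7, -0.8]
width: 0.0864
grip_force: 0.0
```

{"op": "step_arm", "data": {
  "delta_pos": [
    [0, 0, 0.5],
    [0, 0, 1],
    [0, 0, 1],
    [0, -0.5, 1],
    [0, -1, 0.5],
    [0, -1, 0],
    [0, -1, 0],
    [0, -1, 0],
    [0, 0, 0],
    [0, 0, 0]
  ],
  "turn": [0, 0, 0, 0, 0, 0, 0, 0, 0, 0]
}}

```text
time: 30.2
ee_pos: [0.5611, 0.2502, 0.1952]
eef_rot: [0.724, 0.69, 0.001, 0.0]
ft_force: [-0.1, 0.5, 0.5]
width: 0.0869
grip_force: 0.0
```

```bash
python3 -W ignore look.py wrist9; python3 held.py wrist9 .0237 .108 .561 .3625
```

```text
30.25 [0.56069721 0.2511326  0.19486929] [ 7.23682573e-01  6.90132745e-01  5.68911436e-04 -6.70728599e-05] 0.08682318695764449
box+foot (2202, [array([561.2, 362.1]), array([81.9, 62.2]), np.float64(87.1)], array([0.5623, 0.3337, 0.0387]))
footplate (729, [array([560.9, 362.3]), array([68.7, 50. ]), np.float64(87.1)], array([0.5601, 0.3326, 0.0442]))
hub (0, [array([0., 0.]), array([0., 0.]), np.float64(0.0)], array([nan, nan, nan]))
large (1390, [array([561.5, 362.6]), array([58.9, 58.9]), np.float64(22.4)], array([0.564 , 0.3476, 0.0853]))
med (4261, [array([561.5, 363.4]), array([47.3, 47.3]), np.float64(54.7)], array([0.5616, 0.3641, 0.1074]))
L on board (0, [array([0., 0.]), array([0., 0.]), np.float64(0.0)], array([nan, nan, nan]))
z 0.1074
centre [0.5615 0.3636] res mm [ 0.1 -0.1 -0.3  0.1  0.  -0.2 -0.1  0.1  0.2 -0.  -0.2  0.1  0.3 -0.
 -0.1 -0.   0.   0.  -0.1  0.1  0.2 -0.  -0.2 -0.1  0.1]
slope [-0.001  -0.0012  0.1074]
```

{"op": "step_arm", "data": {
  "delta_pos": [
    [-0.7, -0.8, 0],
    [-0.8, -0.9, 0],
    [-0.8, -0.9, -0.5],
    [-0.8, -0.9, -1],
    [-0.8, -0.9, -1],
    [-0.84, -1, -1],
    [0, 0, -1],
    [0, 0, -0.7],
    [0, 0, 0],
    [0, 0, 0]
  ],
  "turn": [0, 0, 0, 0, 0, 0, 0, 0, 0, 0]
}}

```text
time: 31.25
ee_pos: [0.4425, 0.1163, 0.0647]
eef_rot: [0.723, 0.69, 0.0, -0.0]
ft_force: [0.4, 0.5, 1.4]
width: 0.0871
grip_force: 0.0
```

{"op": "step_arm", "data": {
  "delta_pos": [
    [0, 0, -0.9],
    [0, 0, -0.8],
    [0, 0, -0.3],
    [0, 0, 0],
    [0, 0, 0]
  ],
  "turn": [0, 0, 0, 0, 0]
}}

```text
time: 31.75
ee_pos: [0.4431, 0.1158, 0.0152]
eef_rot: [0.724, 0.69, 0.001, 0.0]
ft_force: [0.6, 0.4, 0.3]
width: 0.0868
grip_force: 0.0
```

{"op": "step_arm", "data": {
  "delta_pos": [
    [0, 0, 0],
    [0, 0, 0],
    [0, 0, 0],
    [0, 0, 0],
    [0, 0, 0],
    [0, 0, 0],
    [0, 0, 0],
    [0, 0, 0],
    [0, 0, 0],
    [0, 0, 0],
    [0, 0, 0]
  ],
  "turn": [0, 0, 0, 0, 0, 0, 0, 0, 0, 0, 0],
  "grip": 1,
  "newtons": 30
}}

```text
time: 32.85
ee_pos: [0.4423, 0.1153, 0.0141]
eef_rot: [0.724, 0.69, 0.0, 0.0]
ft_force: [-0.6, 0.1, 0.5]
width: 0.0348
grip_force: 30.0
```

{"op": "step_arm", "data": {
  "delta_pos": [
    [0, 0, 0.5],
    [0, 0, 1],
    [0, 0, 1],
    [0, 0, 1],
    [0.3, 0.6, 1],
    [0.5, 1, 1],
    [0.5, 1, 0.8],
    [0.5, 1, 0],
    [0.5, 1, 0],
    [0.5, 1, 0],
    [0.5, 1, 0],
    [0.5, 1, 0]
  ],
  "turn": [0, 0, 0, 0, 0, 0, 0, 0, 0, 0, 0, 0]
}}

```text
time: 34.05
ee_pos: [0.5376, 0.3061, 0.1724]
eef_rot: [0.724, 0.69, 0.0, 0.0]
ft_force: [0.6, -0.0, -1.1]
width: 0.0345
grip_force: 30.0
```

{"op": "step_arm", "data": {
  "delta_pos": [
    [0.5, 1, 0],
    [0.5, 1, 0],
    [0.47, 0.33, 0],
    [0, 0, 0],
    [0, 0, 0],
    [0, 0, 0],
    [0, 0, 0]
  ],
  "turn": [0, 0, 0, 0, 0, 0, 0]
}}

```text
time: 34.75
ee_pos: [0.5739, 0.3628, 0.1721]
eef_rot: [0.724, 0.69, 0.0, 0.0]
ft_force: [-0.4, 0.6, -2.0]
width: 0.035
grip_force: 30.0
```

```bash
python3 hw.py wrist10; python3 held.py wrist10 .0177 .185 .5615 .3635
```

```text
34.8 [0.57390167 0.36286513 0.17204042] 0.03455297620080013 [ 0.12332245  0.14776333 -1.64873381]
z 0.1858
centre [0.5726 0.3642] res mm [ 0.4  0.5  0.5  0.2 -0.   0.1 -0.5 -0.6 -0.4 -0.2 -0.7 -0.9 -0.4 -0.4
 -0.7  0.   0.9  2.4  5.4  6.9  8.6  9.1  9.5 -0.8 -1.1]
slope [ 0.0037 -0.0088  0.1858]
```

{"op": "step_arm", "data": {
  "delta_pos": [
    [-0.5, 0.02, 0],
    [0, 0, 0],
    [0, 0, 0],
    [0, 0, 0]
  ],
  "turn": [0, 0, 0, 0]
}}

```text
time: 35.2
ee_pos: [0.562, 0.3637, 0.1717]
eef_rot: [0.724, 0.69, 0.0, 0.0]
ft_force: [-0.9, -0.0, -0.8]
width: 0.0349
grip_force: 30.0
```

```bash
python3 hw.py wrist11; python3 held.py wrist11 .0177 .186 .5615 .3635
```

```text
35.25 [0.56199638 0.36370129 0.17160181] 0.03474295498233713 [-0.49416459 -0.33330303 -0.34247857]
z 0.1856
centre [0.5621 0.3642] res mm [ 8.2  0.1  0.  -0.1 -0.1  0.   0.1 -0.  -0.3  0.2  0.3  0.1 -0.1 -0.1
 -0.1 -0.  -0.2 -0.2 -0.3 -0.2 -0.1 -0.3  3.8  9.4 10.7]
slope [-0.0002 -0.0041  0.1856]
```

View pics/wrist11.png

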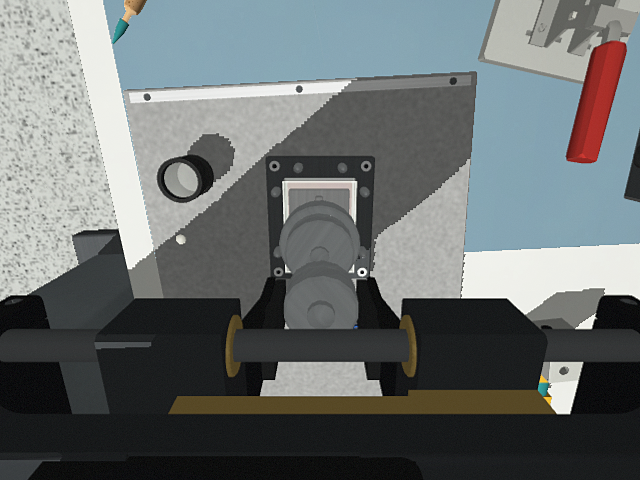

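{"op": "step_arm", "data": {
  "delta_pos": [
    [-0.02, -0.02, -0.5],
    [0, 0, -0.5],
    [0, 0, -0.5],
    [0, 0, -0.3],
    [0, 0, -0.2],
    [0, 0, -0.15],
    [0, 0, -0.07],
    [0, 0, 0],
    [0, 0, 0],
    [0, 0, 0]
  ],
  "turn": [0, 0, 0, 0, 0, 0, 0, 0, 0, 0]
}}

```text
time: 36.25
ee_pos: [0.5612, 0.3636, 0.1165]
eef_rot: [0.724, 0.69, 0.0, 0.0]
ft_force: [-0.7, 0.2, -1.1]
width: 0.0348
grip_force: 30.0
```

{"op": "step_arm", "data": {
  "delta_pos": [
    [0, 0, -0.03],
    [0, 0, 0],
    [0, 0, -0.02],
    [0, 0, 0]
  ],
  "turn": [0, 0, 0, 0]
}}

```text
time: 36.65
ee_pos: [0.5612, 0.3637, 0.1153]
eef_rot: [0.724, 0.69, 0.0, 0.0]
ft_force: [-1.0, 0.3, 3.8]
width: 0.0344
grip_force: 30.0
```

{"op": "step_arm", "data": {
  "delta_pos": [
    [0, 0, 0],
    [0, 0, 0],
    [0, 0, 0],
    [0, 0, 0],
    [0, 0, 0],
    [0, 0, 0],
    [0, 0, 0],
    [0, 0, 0]
  ],
  "turn": [0, 0, 0, 0, 0, 0, 0, 0],
  "grip": 0
}}

```text
time: 37.45
ee_pos: [0.561, 0.3635, 0.1148]
eef_rot: [0.724, 0.69, 0.0, 0.0]
ft_force: [0.1, -0.0, -0.4]
width: 0.0854
grip_force: 0.0
```

{"op": "step_arm", "data": {
  "delta_pos": [
    [0, 0, 0.5],
    [0, 0, 1],
    [0, 0, 1],
    [0, -0.5, 0.7],
    [0, -1, 0],
    [0, -1, 0],
    [0, -1, 0],
    [0, -1, 0],
    [0, 0, 0],
    [0, 0, 0]
  ],
  "turn": [0, 0, 0, 0, 0, 0, 0, 0, 0, 0]
}}

```text
time: 38.45
ee_pos: [0.5613, 0.25, 0.1955]
eef_rot: [0.724, 0.689, 0.0, 0.0]
ft_force: [-0.2, 0.6, 0.5]
width: 0.0872
grip_force: 0.0
```

```bash
python3 -W ignore look.py wrist12; python3 held.py wrist12 .0177 .1295 .5615 .3637; python3 -c "
from h import *
snap('side','side1')"
```

```text
38.5 [0.56095136 0.25115041 0.19532022] [ 7.23893342e-01  6.89911815e-01  3.39855909e-04 -4.21988195e-05] 0.08706125784083803
box+foot (2124, [array([561.2, 362.3]), array([81. , 62.2]), np.float64(87.1)], array([0.563 , 0.3338, 0.0387]))
footplate (750, [array([560.7, 362.5]), array([69.7, 49.6]), np.float64(87.2)], array([0.5603, 0.3325, 0.0442]))
hub (0, [array([0., 0.]), array([0., 0.]), np.float64(0.0)], array([nan, nan, nan]))
large (1399, [array([561.5, 362.6]), array([59. , 59.2]), np.float64(4.5)], array([0.5643, 0.3478, 0.0852]))
med (1416, [array([561.5, 363.7]), array([47.2, 47. ]), np.float64(83.5)], array([0.5627, 0.3547, 0.1072]))
L on board (0, [array([0., 0.]), array([0., 0.]), np.float64(0.0)], array([nan, nan, nan]))
z 0.1293
centre [0.5617 0.3638] res mm [ 0.2  0.3  0.2 -0.2 -0.3 -0.2 -0.1 -0.  -0.1 -0.   0.1  0.1  0.1  0.
 -0.   0.1  0.1  0.1 -0.   0.  -0.  -0.1 -0.1 -0.1  0.1]
slope [-0.0012 -0.0005  0.1293]
```

View pics/side1.png

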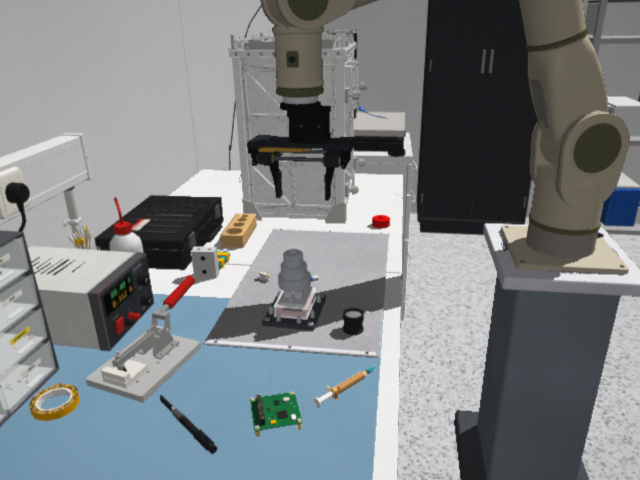

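View pics/wrist12.png

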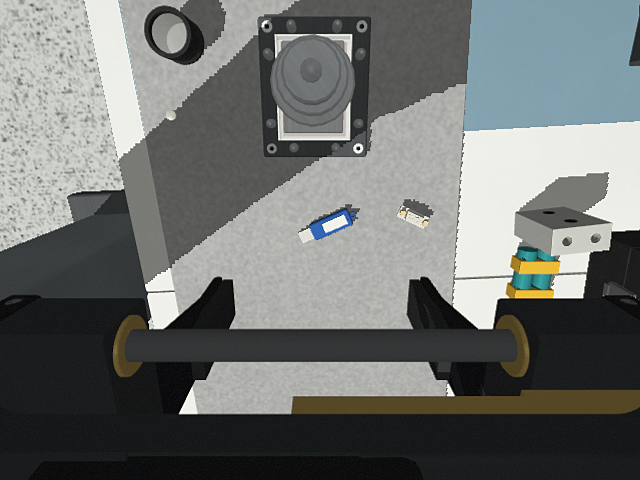

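The side view shows the stack upright at (293,285). The wrist view shows it centred in the nest at (312,85), with the loupe, stick and connector untouched. All levels are flat and the gripper is clear, so I'm handing in.

```bash
python3 -c "
from bench import *
print(close_job())"
```

```text
the job is handed in; nothing more can be done
None
```

The job is handed in at about 38.5 s: the box lies in the nest with the foot square on its lid and the large, medium and small weights stacked flat in that order, and the loupe, connector and memory stick were not touched.

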